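# Spin-check the plating turntable and brake it at home

## Robot

A 6-joint arm with a two-finger parallel gripper is mounted at the origin on a cart in front of the work surface, level with it; the furniture and walls round the work are solid. World frame = base frame: x ahead of the robot, y to its left, z up, the work surface at z = 0. Lengths are in m, angles in degrees, forces in N, time in s.
With the tool pointing down it reaches from about 0.275 to 0.875 m from the base axis. Payload 12.5 kg.
Tool frame: the origin (TCP) lies at the very end of the fingers, on their centre line; the grasp point (between the pads) lies 19 mm behind it (arm.hold_point_z is the distance from the TCP to the grasp point, in m); z points along the fingers, y is the line along which they close (so a half turn about z gives the same grasp; the last joint's range is limited). The gripper opens to 85 mm and grips with 20 to 120 N. Pads are 22 mm wide; open, the fingers measure 114 mm over their backs; the gripper's body (76 mm by 85 mm) begins 54 mm behind the grasp point. The pads swing forward as they close: fully open they stand 13 mm farther back than shut.
Start: joints at [65.856, 20.094, 94.641, -0, 65.266, -4.847], TCP at [0.182, 0.519, 0.231] pointing down, gripper open.
Joint ranges: [-157.81, 157.81], [-45, 120.19], [0.68, 151.7], [-89.99, 269.99], [4.06, 180], [-164.3, 164.3]. Speed limits (degrees/s): [127.2, 127.2, 159.86, 180, 180, 180].

## Interface

Orientations are given as [roll, pitch, yaw] about the fixed x, y, z axes, in that order (R = Rz(yaw) Ry(pitch) Rx(roll)).
In Python, from rig import sense, imaging, arm gives the robot as it stands.
- The arm moves only by the tool move_arm, never from a script. Its argument "steps" is a list of rows, each an object of numbers: "hand": the finger opening in mm, from 0 to 85.4; "tx", "ty", "tz": the shift along the tool's x, y, z in mm; "ax", "ay", "az": the turn, a rotation vector about the tool's x, y, z in rad. In form: [{"hand": .., "tx": .., "ty": .., "tz": .., "ax": .., "ay": .., "az": ..}, ...]. A call has 1 to 20 rows; each row is the pose to reach, as a shift and turn from the pose commanded when the call began, along the tool's axes at that moment; what a row does not reach only later rows make up. A row lasts 1/12 s, in which the tool goes at most 41.7 mm and 7.16 degrees, less where a joint would pass 70% of its speed; a pose out of reach is approached as far as the arm can. A call with a gripper value outside its range is refused whole. The fingers move at their own pace and stop on an object; the grip force is fixed at half the most. Time passes only in rows, so rows that repeat a pose let the fingers close. It gives the time, the measured TCP pose, the force, the opening and the grip force at its end, in the units of the state.
- sense(): the state, without advancing time (a new reading comes with each control period).
- imaging.grab_frame(name): name is "scene" or "top" or "wrist"; returns the picture (384x512x3 uint8, blue, green, red); there is no depth.
- imaging.camera_info(name): a dict with "camera_matrix" (3x3 intrinsics, pixels), "k1" (the pictures are not rectified: a ray, as slopes to the right and down, at radius r is drawn at 1 + k1 r^2 times it, then the intrinsics apply), "R" (3x3) and "t" (3): a world point X has camera coordinates R X + t. Camera axes: x right, y down, z forward; pixel columns grow to the right and rows downward; lengths in m; the calibration is good to about 2 mm. A picture is of the moment at which its call begins: read the wrist's pose just before it. camera_info takes no time and is no camera call; for the wrist camera it gives the pose at the moment of the call.
- arm.close_job(): hands the job in; it is judged then, once.
The state is a dict: "t": time; "joints": joint angles; "joint_velocities": joint speeds; "effort": joint torques, N m; "eef_pos": TCP position; "eef_rot": TCP orientation; "ft_force": force on the tool from outside, world axes, zero at the start; "moment": the same for the moment, N m; "width": opening from 0.0 (shut) to 1.0 (fully open); "grip_force": force on a finger pad.
Only numpy, scipy, OpenCV 4.12 (cv2) and the standard library are available. Lean on these libraries where they do the work, as an engineer would, in place of code of your own. Each camera call takes 0.05 s, during which the arm holds its last target. There are 200 camera calls.

## Task

Flick the red peg of the plating turntable with a closed fingertip so that the disc spins briskly anticlockwise (seen from above), then keep your hand off while the peg runs past the white home block at least once. As the peg comes round to the white block again, brake the disc by pressing a fingertip on its flat top, not by blocking the peg, so that it stops with the peg in front of the block, and lift clear. Touch the disc again only for that one braking close to the block, never grip the peg, and leave the dish, vial, bottle and marker alone.

Things in the scene. Friction and masses are not known exactly. Their poses are not given: they have to be found in the camera images.
- turntable: the fixed grey foot of the turntable, 140 mm wide, standing on the worktop; origin at its underside on the disc's upright axis; its own -x axis points from the axis to the white home block. It does not move, but its place and yaw differ from run to run
- disc (a joint): disc angle about its upright axis, rad, growing anticlockwise seen from above and counting on without wrapping; the peg is exactly in front of the white block at 0, 2 pi, 4 pi ...; starts between -4.6 and -1.5. Good bearing: left alone its speed falls to a third in roughly 8 s, so 2 rad/s gives about 2 turns or more. A light press of a fingertip (3 to 10 N) stops it at once
- disc_top (a point): centre of the top face of the turntable's blue disc, on the axis, 40 mm above the worktop; disc 200 mm across, 8 mm thick, about 0.9 kg (varies by a quarter). The face is flat and bare (thin light rings are only marks); the peg sweeps over it outside a radius of 75 mm, so a fingertip kept within that is not met by the peg
- peg (a point): foot centre of the red upright finger peg that stands on the disc 85 mm from the axis, on the disc's top face; the peg is 10 mm thick (14 mm wide, 1.5 mm high flange at its foot) and its top is 26 mm above the face. Turns with the disc
- home (a point): point on the turntable where the peg's foot is when the peg is exactly in front of the white block, 40 mm above the worktop. The white block is fixed to the foot just outside the disc (107 to 117 mm from the axis), 44 mm wide along the rim, its top level with the disc's top face
- petri_dish: loose petri dish with cream agar, 60 mm across, 15 mm high, origin at the centre of its underside; leave alone
- vial: loose clear vial with black cap, 22 mm across, 50 mm high, origin at the centre of its underside; leave alone
- media_bottle: loose clear bottle with blue cap, 56 mm across, 105 mm high, origin at the centre of its underside; leave alone
- marker: loose grey marker with black cap lying on the worktop, 13 x 135 x 15 mm, origin at the centre of its underside; leave alone

How it is judged:
By the outcome, as a careful person would: the job done as asked, in the order asked, and still so for the second after the job is handed in, with the robot touching nothing.
It also fails if it takes over 61 s, if anything falls off the work surface, if the arm or the gripper's body presses on something with over 40 N, if the wrist force passes 120 N, or if a joint passes its speed limit or range.

## Working session

There is one attempt and no reset: what is moved stays moved. The work goes in short steps, Python scripts to look and compute and a tool call to move; the robot and the scene stay as the last step left them, time stands still between calls to the robot, and variables do not carry over. Pictures are saved under pics/ and viewed, at most 10 in all, crops included, and the job is handed in when it is done.

Besides the shell and the picture viewer there is one more tool, called as name([rows], argument=value, ...), one row to a line, values as JSON. move_arm: Moves the arm, as the interface text tells. Its arguments: {"type":"object","properties":{"steps":{"type":"array"}},"required":["steps"]}

```bash
mkdir -p pics
cat > h.py <<'E'
import numpy as np, cv2
from rig import sense, imaging, arm
def ray(n,px,info=None):
    c=info or imaging.camera_info(n); K=np.array(c["camera_matrix"]);R=np.array(c["R"]);t=np.array(c["t"])
    d=np.linalg.solve(K,[px[0],px[1],1.])[:2]; u=d.copy()
    for _ in range(20): u=d/(1+c["k1"]*(u@u))
    return -R.T@t, R.T@np.array([u[0],u[1],1.])
def onplane(n,px,z,info=None):
    o,d=ray(n,px,info); return o+d*(z-o[2])/d[2]
def blobs(m,amin=30):
    n,l,s,c=cv2.connectedComponentsWithStats(m.astype(np.uint8))
    return sorted([(int(s[i,4]),c[i].round(1).tolist(),s[i,:4].tolist()) for i in range(1,n) if s[i,4]>=amin],reverse=True)
E
python3 - <<'E'
from h import *
s=sense();print(s)
a=imaging.grab_frame("top");b=imaging.grab_frame("scene")
cv2.imwrite("pics/top.png",a);cv2.imwrite("pics/scene.png",b)
cv2.imwrite("pics/both.png",cv2.resize(np.vstack([a,b]),(448,600)) if 0 else np.hstack([cv2.resize(a,(400,300)),cv2.resize(b,(400,300))]))
for n in("top","scene"):
    c=imaging.camera_info(n);print(n,c)
E
```

```text
{'t': 0.0, 'joints': array([ 6.58537767e+01,  2.01227778e+01,  9.46753240e+01,  1.08109929e-03,
        6.52654990e+01, -4.84614332e+00]), 'joint_velocities': array([-0.07164011, -0.01901835, -0.02910616,  0.06091625,  0.0608936 ,
        0.1195387 ]), 'effort': array([-9.41186772e-04, -5.06109881e+01, -2.91412032e+01, -2.30686073e-04,
        4.47474144e-03, -8.18978549e-06]), 'eef_pos': array([0.18161592, 0.51881476, 0.23078412]), 'eef_rot': array([-1.79936710e+02, -6.35091419e-03,  1.60699464e+02]), 'ft_force': array([ 0.05693369, -0.42252875, -0.8418664 ]), 'moment': array([ 0.02607777, -0.02883628,  0.03197266]), 'grip_force': 0.0, 'width': 0.9999753178530453}
top {'camera_matrix': array([[380.0780374 ,   0.        , 251.89433987],
       [  0.        , 380.0780374 , 190.22634376],
       [  0.        ,   0.        ,   1.        ]]), 'k1': -0.07652280515268595, 'R': array([[ 0.01187308, -0.99929602,  0.0355878 ],
       [-0.99223937, -0.01617978, -0.12328523],
       [ 0.12377425, -0.03384784, -0.99173296]]), 't': array([0.05087322, 0.57847473, 0.84563748])}
scene {'camera_matrix': array([[446.53472543,   0.        , 262.07759375],
       [  0.        , 446.53472543, 190.78591166],
       [  0.        ,   0.        ,   1.        ]]), 'k1': 0.015752826147248093, 'R': array([[ 0.64545737, -0.76378838, -0.00347699],
       [-0.45713776, -0.38266015, -0.80286753],
       [ 0.61189039,  0.51980623, -0.59614733]]), 't': array([-0.30180726,  0.35805108,  0.51705517])}
```

View pics/top.png

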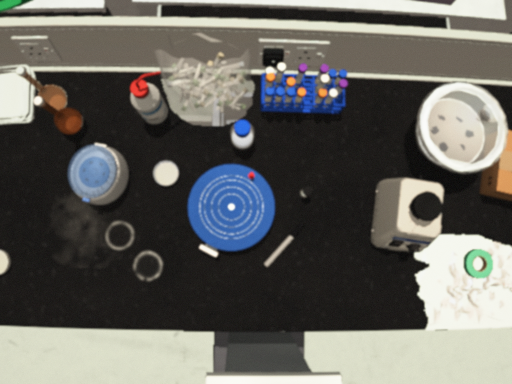

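View pics/scene.png

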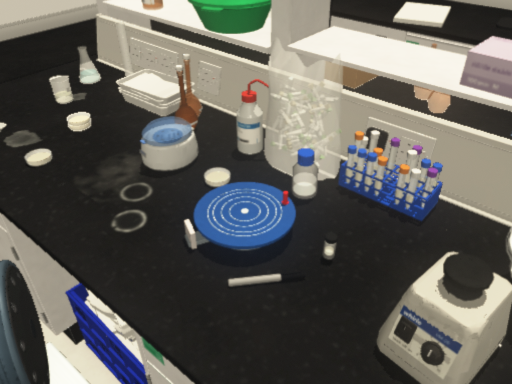

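The top view shows the disc centred near (231,207), the peg at (251,175), the white block at (208,250), the bottle at (242,134), the dish at (166,172), the vial at (306,193) and the marker at (279,250). The arm is out of view.

```bash
cat >> h.py <<'E'
def hsv(i): return cv2.cvtColor(i,cv2.COLOR_BGR2HSV)
def redmask(i):
    h=hsv(i); return ((h[...,0]<8)|(h[...,0]>172))&(h[...,1]>150)&(h[...,2]>90)
E
python3 - <<'E'
from h import *
for n,roi in(("top",(150,280,170,300)),("scene",(170,260,170,310))):
    i=cv2.imread(f"pics/{n}.png");h=hsv(i);M=np.zeros(i.shape[:2],bool);M[roi[0]:roi[1],roi[2]:roi[3]]=1
    blue=(h[...,0]>100)&(h[...,0]<125)&(h[...,1]>120)&(h[...,2]>60)&M
    cs=max(cv2.findContours(blue.astype(np.uint8),0,1)[0],key=cv2.contourArea)[:,0]
    P=np.array([onplane(n,p,0.040)[:2] for p in cs.astype(float)])
    (c,r)=cv2.minEnclosingCircle((P*1000).astype(np.float32))
    hull=cv2.convexHull((P*1000).astype(np.float32))[:,0]
    A=np.c_[2*hull,np.ones(len(hull))];q=np.linalg.lstsq(A,(hull**2).sum(1),rcond=None)[0]
    print(n,"disc",c,r,"fit",q[:2],np.sqrt(q[2]+q[:2]@q[:2]))
    w=(h[...,1]<60)&(h[...,2]>180)&M
    for b in blobs(w,4)[:5]: print(" white",b,onplane(n,b[1],.04)[:2].round(4))
    for b in blobs(redmask(i)&M,3)[:3]:
        print(" red",b,"z66",onplane(n,b[1],.066)[:2].round(4),"z53",onplane(n,b[1],.053)[:2].round(4))
i=cv2.imread("pics/top.png")
for nm,p,z in(("bottle",(242,130),.105),("dish",(166,173),.015),("vial",(306,193),.05),("markA",(266,264),.015),("markB",(298,232),.015)):print(nm,onplane("top",p,z).round(3))
cv2.imwrite("pics/c.png",cv2.resize(i[120:280,150:330],None,fx=4,fy=3.75)[:600])
E
```

```text
top disc (539.1790161132812, 106.7025146484375) 101.93512725830078 fit [539.18376578 106.58920925] 101.49928593693228
 white (130, [172.8, 172.7], [170, 162, 8, 22]) [0.6148 0.2423]
 white (104, [278.4, 250.2], [266, 237, 26, 28]) [ 0.4409 -0.0026]
 white (98, [208.3, 250.2], [199, 245, 19, 12]) [0.4391 0.156 ]
 white (39, [231.0, 206.4], [228, 203, 7, 7]) [0.539  0.1066]
 red (21, [251.0, 175.0], [249, 173, 5, 5]) z66 [0.6082 0.0625] z53 [0.6104 0.0621]
scene disc (536.3781127929688, 103.46003723144531) 103.83757781982422 fit [536.51844757 103.52846311] 101.53877639744447
 white (329, [302.2, 183.5], [294, 172, 16, 24]) [0.6861 0.0726]
 white (306, [216.8, 176.6], [205, 170, 25, 16]) [0.5877 0.2304]
 white (84, [189.2, 226.5], [185, 219, 10, 16]) [0.4373 0.1538]
 white (33, [244.4, 210.5], [241, 208, 8, 6]) [0.5394 0.106 ]
 white (8, [283.6, 170.9], [281, 170, 6, 3]) [0.6985 0.1325]
 red (56, [285.1, 197.4], [282, 191, 7, 13]) z66 [0.597  0.0504] z53 [0.6106 0.0605]
bottle [0.701 0.085 0.105]
dish [0.618 0.263 0.015]
vial [ 0.571 -0.065  0.05 ]
markA [0.408 0.023 0.015]
markB [ 0.483 -0.051  0.015]
```

View pics/c.png

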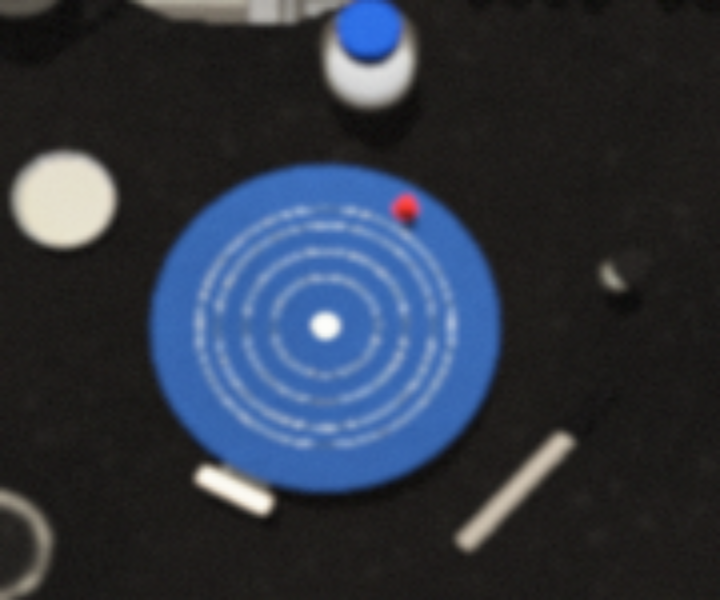

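The centre is about (0.539, 0.106) and the home direction about 154°. The peg is at -32°, so the disc angle is about -3.25 rad. I'll go to a pre-flick spot behind the peg; the tool's y axis already lies along the push tangent.

move_arm([
  {"hand":0,"tx":-28,"ty":-18,"tz":0},
  {"hand":0,"tx":-56,"ty":-36,"tz":0},
  {"hand":0,"tx":-86,"ty":-56,"tz":0},
  {"hand":0,"tx":-118,"ty":-76,"tz":0},
  {"hand":0,"tx":-150,"ty":-97,"tz":0},
  {"hand":0,"tx":-182,"ty":-118,"tz":0},
  {"hand":0,"tx":-214,"ty":-138,"tz":0},
  {"hand":0,"tx":-246,"ty":-159,"tz":0},
  {"hand":0,"tx":-278,"ty":-180,"tz":0},
  {"hand":0,"tx":-310,"ty":-200,"tz":0},
  {"hand":0,"tx":-342,"ty":-221,"tz":0},
  {"hand":0,"tx":-374,"ty":-242,"tz":0},
  {"hand":0,"tx":-406,"ty":-262,"tz":0},
  {"hand":0,"tx":-438,"ty":-283,"tz":0},
  {"hand":0,"tx":-470,"ty":-304,"tz":0},
  {"hand":0,"tx":-502,"ty":-325,"tz":0},
  {"hand":0,"tx":-530,"ty":-343,"tz":30},
  {"hand":0,"tx":-550,"ty":-355,"tz":60},
  {"hand":0,"tx":-558,"ty":-361,"tz":90},
  {"hand":0,"tx":-558,"ty":-361,"tz":110},
])

```text
$.steps[0]: bad value
```

Run:
```python
from h import *
s=sense();print(s["t"],s["eef_pos"],s["eef_rot"],s["ft_force"],s["width"],s["joint_velocities"].round(1))
i=imaging.grab_frame("top");cv2.imwrite("pics/t2.png",i)
j=imaging.grab_frame("scene");cv2.imwrite("pics/s2.png",j)
s=sense();print(s["t"],s["eef_pos"],s["eef_rot"])
cv2.imwrite("pics/c2.png",np.hstack([cv2.resize(i[110:290,140:340],(400,360)),cv2.resize(j[100:280,160:360],(400,360))]))
```

```text
0.1 [0.18161004 0.51883587 0.23083065] [-1.79940632e+02 -4.43554049e-03  1.60704483e+02] [ 0.20649534 -0.33039843  0.40043865] 0.9970627653955856 [-0.1 -0.1 -0.  -0.  -0.   0. ]
0.2 [0.18164066 0.51891596 0.23097903] [-1.79960590e+02 -3.25268582e-03  1.60702793e+02]
```

View pics/c2.png

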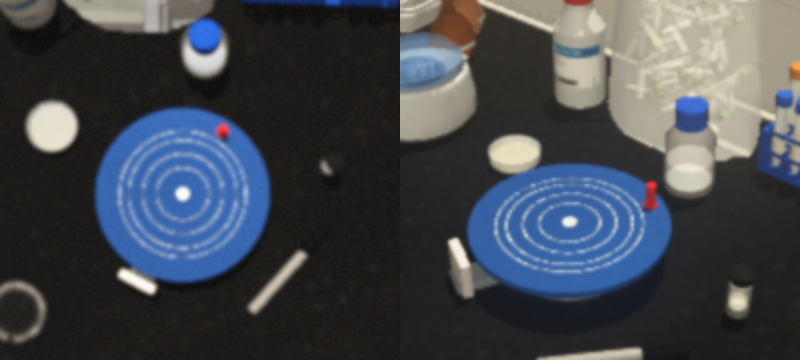

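The picture shows nothing moved: the call was refused, since every row needs all the keys.

move_arm([
  {"hand":0,"tx":-28,"ty":-18,"tz":0,"ax":0,"ay":0,"az":0},
  {"hand":0,"tx":-56,"ty":-36,"tz":0,"ax":0,"ay":0,"az":0},
  {"hand":0,"tx":-86,"ty":-56,"tz":0,"ax":0,"ay":0,"az":0},
  {"hand":0,"tx":-118,"ty":-76,"tz":0,"ax":0,"ay":0,"az":0},
  {"hand":0,"tx":-150,"ty":-97,"tz":0,"ax":0,"ay":0,"az":0},
  {"hand":0,"tx":-182,"ty":-118,"tz":0,"ax":0,"ay":0,"az":0},
  {"hand":0,"tx":-214,"ty":-138,"tz":0,"ax":0,"ay":0,"az":0},
  {"hand":0,"tx":-246,"ty":-159,"tz":0,"ax":0,"ay":0,"az":0},
  {"hand":0,"tx":-278,"ty":-180,"tz":0,"ax":0,"ay":0,"az":0},
  {"hand":0,"tx":-310,"ty":-200,"tz":0,"ax":0,"ay":0,"az":0},
  {"hand":0,"tx":-342,"ty":-221,"tz":0,"ax":0,"ay":0,"az":0},
  {"hand":0,"tx":-374,"ty":-242,"tz":0,"ax":0,"ay":0,"az":0},
  {"hand":0,"tx":-406,"ty":-262,"tz":0,"ax":0,"ay":0,"az":0},
  {"hand":0,"tx":-438,"ty":-283,"tz":0,"ax":0,"ay":0,"az":0},
  {"hand":0,"tx":-470,"ty":-304,"tz":0,"ax":0,"ay":0,"az":0},
  {"hand":0,"tx":-502,"ty":-325,"tz":0,"ax":0,"ay":0,"az":0},
  {"hand":0,"tx":-530,"ty":-343,"tz":30,"ax":0,"ay":0,"az":0},
  {"hand":0,"tx":-550,"ty":-355,"tz":60,"ax":0,"ay":0,"az":0},
  {"hand":0,"tx":-558,"ty":-361,"tz":90,"ax":0,"ay":0,"az":0},
  {"hand":0,"tx":-558,"ty":-361,"tz":110,"ax":0,"ay":0,"az":0},
])

```text
t: 1.87
eef_pos: [0.589, -0.0081, 0.1181]
eef_rot: [-180.0, -0.1, 160.6]
ft_force: [-0.2, 1.0, -0.2]
width: 0.004
grip_force: 0.0
```

Run:
```python
from h import *
s=sense();print(s["t"],s["eef_pos"],s["eef_rot"],s["ft_force"],s["width"],s["joint_velocities"].round(1))
i=imaging.grab_frame("top");cv2.imwrite("pics/t3.png",i)
j=imaging.grab_frame("scene");cv2.imwrite("pics/s3.png",j)
s=sense();print(s["t"],s["eef_pos"],s["eef_rot"],s["joints"])
cv2.imwrite("pics/c3.png",np.hstack([cv2.resize(i[110:290,140:340],(400,360)),cv2.resize(j[100:280,160:360],(400,360))]))
```

```text
1.8667 [ 0.58903934 -0.00809531  0.11811135] [-1.79952923e+02 -1.28118841e-01  1.60574522e+02] [-0.22416085  1.04230718 -0.2283123 ] 0.003934791005021367 [  2.   16.3   9.7   0.3 -25.5   1.2]
1.9667 [ 0.58716371 -0.00637429  0.11775074] [-179.9079994    -0.36630799  160.64817282] [-5.16423291e+00  3.18004014e+01  9.41903268e+01  7.20864532e-04
  5.43869558e+01 -7.58131215e+01]
```

View pics/c3.png

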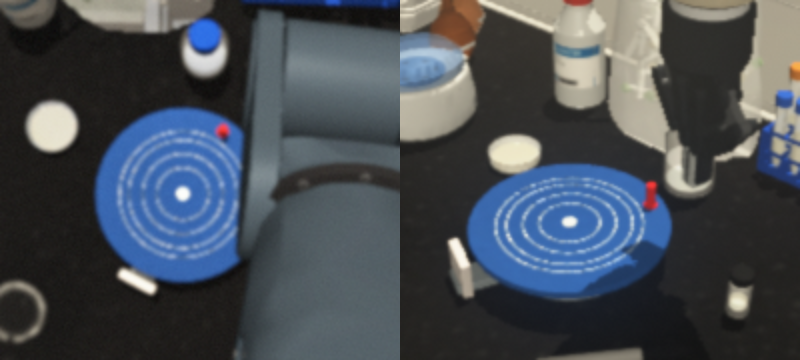

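The arm tracks well and hovers behind the peg, with the vial and bottle clear. Next, lower to the flick height.

move_arm([
  {"hand":0,"tx":0,"ty":0,"tz":25,"ax":0,"ay":0,"az":0},
  {"hand":0,"tx":0,"ty":0,"tz":50,"ax":0,"ay":0,"az":0},
  {"hand":0,"tx":0,"ty":0,"tz":68,"ax":0,"ay":0,"az":0},
  {"hand":0,"tx":0,"ty":0,"tz":68,"ax":0,"ay":0,"az":0},
  {"hand":0,"tx":0,"ty":0,"tz":68,"ax":0,"ay":0,"az":0},
  {"hand":0,"tx":0,"ty":0,"tz":68,"ax":0,"ay":0,"az":0},
])

```text
t: 2.47
eef_pos: [0.5902, -0.0058, 0.0554]
eef_rot: [180.0, 0.1, 160.7]
ft_force: [-0.3, 0.7, -0.5]
width: -0.0
grip_force: 0.0
```

Run:
```python
from h import *
s=sense();print(s["t"],s["eef_pos"],s["eef_rot"],s["ft_force"])
j=imaging.grab_frame("scene");cv2.imwrite("pics/s4.png",j)
for b in blobs(redmask(j),15): print(b)
cv2.imwrite("pics/c4.png",cv2.resize(j[100:280,160:360],(660,594)))
```

```text
2.4667 [ 0.59015619 -0.00582931  0.05538578] [1.79961621e+02 1.44485451e-01 1.60724612e+02] [-0.31566967  0.65343366 -0.52318582]
(165, [248.6, 94.8], [242, 81, 14, 21])
(56, [285.1, 197.2], [282, 191, 7, 13])
```

View pics/c4.png

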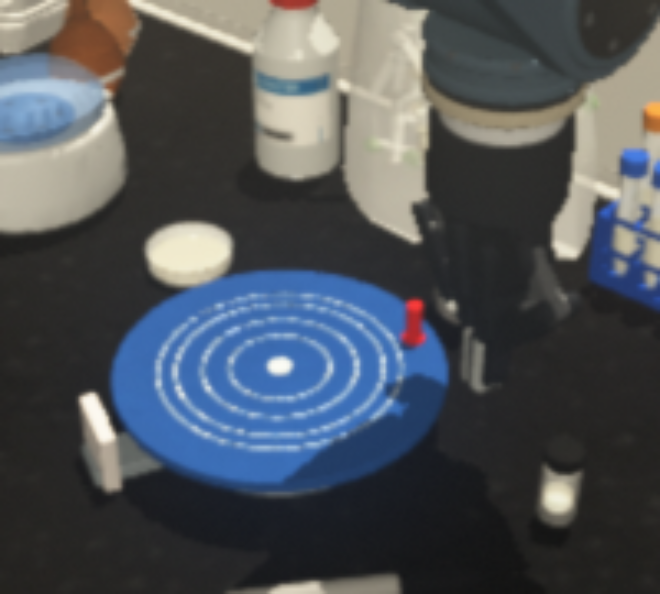

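move_arm([
  {"hand":0,"tx":1,"ty":4,"tz":5,"ax":0,"ay":0,"az":0},
  {"hand":0,"tx":1,"ty":12,"tz":5,"ax":0,"ay":0,"az":0},
  {"hand":0,"tx":1,"ty":26,"tz":5,"ax":0,"ay":0,"az":0},
  {"hand":0,"tx":1,"ty":44,"tz":5,"ax":0,"ay":0,"az":0},
  {"hand":0,"tx":1,"ty":62,"tz":5,"ax":0,"ay":0,"az":0},
  {"hand":0,"tx":1,"ty":80,"tz":5,"ax":0,"ay":0,"az":0},
  {"hand":0,"tx":1,"ty":96,"tz":5,"ax":0,"ay":0,"az":0},
  {"hand":0,"tx":1,"ty":102,"tz":5,"ax":0,"ay":0,"az":0},
  {"hand":0,"tx":1,"ty":98,"tz":-5,"ax":0,"ay":0,"az":0},
  {"hand":0,"tx":1,"ty":94,"tz":-35,"ax":0,"ay":0,"az":0},
  {"hand":0,"tx":1,"ty":94,"tz":-65,"ax":0,"ay":0,"az":0},
  {"hand":0,"tx":10,"ty":94,"tz":-75,"ax":0,"ay":0,"az":0},
])

```text
t: 3.52
eef_pos: [0.6129, 0.0848, 0.1332]
eef_rot: [179.9, 0.3, 160.6]
ft_force: [1.1, 0.0, 0.9]
width: -0.001
grip_force: 0.0
```

```bash
cat >> h.py <<'E'
C=np.array([.539,.106]);HOME=154.
def track(n=3,save=None):
    out=[]
    for k in range(n):
        t=sense()["t"];j=imaging.grab_frame("scene")
        M=redmask(j);m=np.zeros_like(M);m[165:262,185:305]=M[165:262,185:305]
        B=blobs(m,8)
        if B:
            p=onplane("scene",B[0][1],.053)[:2]-C
            a=np.degrees(np.arctan2(p[1],p[0]))-HOME
            out.append((t,a%360,np.hypot(*p),B[0][0])); print("t %.3f rel %.1f r %.4f n %d"%(t,a%360,np.hypot(*p),B[0][0]))
        else: print("t %.3f none"%t)
        if save and k==n-1: cv2.imwrite(save,j)
    if len(out)>1:
        o=np.array(out);print("w",np.polyfit(o[:,0],np.unwrap(np.radians(o[:,1])),1)[0])
E
python3 - <<'E'
from h import *
s=sense();print(s["t"],s["eef_pos"],s["eef_rot"],s["ft_force"])
track(4,"pics/s5.png")
E
```

```text
3.5167 [0.61292774 0.0847879  0.13316739] [179.87946173   0.33021155 160.63733797] [1.07359635 0.01075327 0.8686245 ]
t 3.517 rel 297.3 r 0.0838 n 56
t 3.567 rel 305.7 r 0.0854 n 67
t 3.617 rel 314.8 r 0.0852 n 63
t 3.667 rel 323.8 r 0.0854 n 64
w 3.0954608864995583
```

move_arm([
  {"hand":0,"tx":20,"ty":1,"tz":0,"ax":0,"ay":0,"az":0},
  {"hand":0,"tx":45,"ty":1,"tz":0,"ax":0,"ay":0,"az":0},
  {"hand":0,"tx":75,"ty":1,"tz":5,"ax":0,"ay":0,"az":0},
  {"hand":0,"tx":100,"ty":1,"tz":15,"ax":0,"ay":0,"az":0},
  {"hand":0,"tx":117,"ty":1,"tz":25,"ax":0,"ay":0,"az":0},
  {"hand":0,"tx":126,"ty":1,"tz":35,"ax":0,"ay":0,"az":0},
  {"hand":0,"tx":126,"ty":1,"tz":43,"ax":0,"ay":0,"az":0},
  {"hand":0,"tx":126,"ty":1,"tz":43,"ax":0,"ay":0,"az":0},
])

```text
t: 4.38
eef_pos: [0.4913, 0.1282, 0.0834]
eef_rot: [-179.9, -0.2, 160.7]
ft_force: [-0.0, -0.1, -0.8]
width: 0.0
grip_force: 0.0
```

Run:
```python
from h import *
track(6,"pics/s6.png")
s=sense();print(s["t"],s["eef_pos"],s["eef_rot"],s["ft_force"])
cv2.imwrite("pics/c6.png",cv2.resize(cv2.imread("pics/s6.png")[100:280,160:360],(660,594)))
```

```text
t 4.383 rel 90.4 r 0.0878 n 63
t 4.433 rel 98.5 r 0.0871 n 64
t 4.483 rel 106.8 r 0.0869 n 65
t 4.533 rel 115.3 r 0.0865 n 62
t 4.583 rel 123.0 r 0.0867 n 64
t 4.633 rel 131.9 r 0.0853 n 65
w 2.8875231019273233
4.6833 [0.49279556 0.12837613 0.08560461] [1.79979407e+02 3.95954552e-02 1.60677308e+02] [0.45620503 0.22389493 0.30767805]
```

View pics/c6.png

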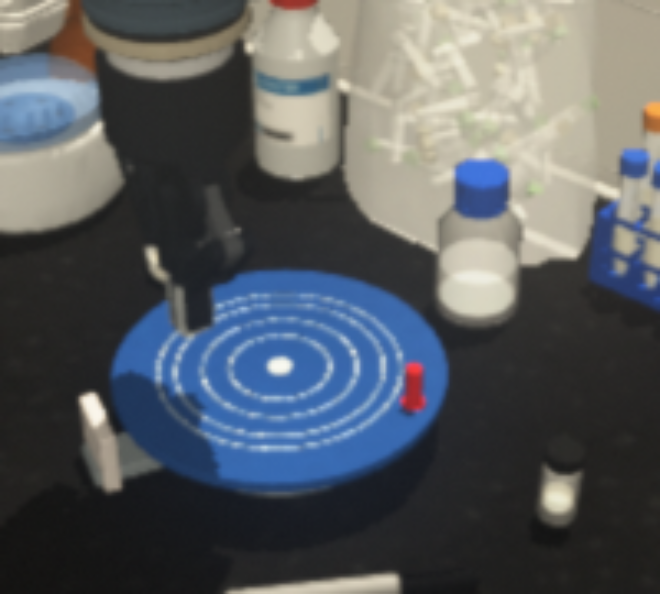

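move_arm([
  {"hand":0,"tx":-4,"ty":0,"tz":8,"ax":0,"ay":0,"az":0},
  {"hand":0,"tx":-4,"ty":0,"tz":16,"ax":0,"ay":0,"az":0},
  {"hand":0,"tx":-4,"ty":0,"tz":24,"ax":0,"ay":0,"az":0},
  {"hand":0,"tx":-4,"ty":0,"tz":30,"ax":0,"ay":0,"az":0},
  {"hand":0,"tx":-4,"ty":0,"tz":34,"ax":0,"ay":0,"az":0},
  {"hand":0,"tx":-4,"ty":0,"tz":36,"ax":0,"ay":0,"az":0},
  {"hand":0,"tx":-4,"ty":0,"tz":37,"ax":0,"ay":0,"az":0},
  {"hand":0,"tx":-4,"ty":0,"tz":37,"ax":0,"ay":0,"az":0},
  {"hand":0,"tx":-4,"ty":0,"tz":37,"ax":0,"ay":0,"az":0},
  {"hand":0,"tx":-4,"ty":0,"tz":37,"ax":0,"ay":0,"az":0},
])

```text
t: 5.52
eef_pos: [0.4961, 0.1273, 0.0486]
eef_rot: [180.0, 0.0, 160.7]
ft_force: [0.5, -0.5, -0.3]
width: 0.003
grip_force: 0.0
```

Run:
```python
from h import *
s=sense();print(s["t"],s["eef_pos"],s["eef_rot"],s["ft_force"])
track(6)
s=sense();print(s["t"],s["eef_pos"],s["eef_rot"],s["ft_force"])
```

```text
5.5167 [0.49606652 0.12731431 0.04857647] [1.79984402e+02 2.76480823e-02 1.60704579e+02] [ 0.5388136  -0.46594129 -0.26829876]
t 5.517 none
t 5.567 none
t 5.617 none
t 5.667 none
t 5.717 rel 308.8 r 0.0804 n 22
t 5.767 rel 310.5 r 0.0847 n 60
w 0.6098362392155592
5.8167 [0.49591622 0.12726054 0.04838638] [1.79997509e+02 7.45840385e-03 1.60705448e+02] [ 0.71722483 -0.30964543 -0.39936155]
```

move_arm([
  {"hand":0,"tx":0,"ty":0,"tz":1,"ax":0,"ay":0,"az":0},
  {"hand":0,"tx":0,"ty":0,"tz":2,"ax":0,"ay":0,"az":0},
  {"hand":0,"tx":0,"ty":0,"tz":3,"ax":0,"ay":0,"az":0},
  {"hand":0,"tx":0,"ty":0,"tz":3,"ax":0,"ay":0,"az":0},
  {"hand":0,"tx":0,"ty":0,"tz":3,"ax":0,"ay":0,"az":0},
  {"hand":0,"tx":0,"ty":0,"tz":3,"ax":0,"ay":0,"az":0},
  {"hand":0,"tx":0,"ty":0,"tz":3,"ax":0,"ay":0,"az":0},
  {"hand":0,"tx":0,"ty":0,"tz":3,"ax":0,"ay":0,"az":0},
])

```text
t: 6.48
eef_pos: [0.4959, 0.1273, 0.0453]
eef_rot: [180.0, 0.0, 160.7]
ft_force: [-0.1, 0.2, 0.1]
width: -0.001
grip_force: 0.0
```

Run:
```python
from h import *
track(8)
s=sense();print(s["t"],s["eef_pos"],s["eef_rot"],s["ft_force"])
```

```text
t 6.483 rel 50.8 r 0.0884 n 67
t 6.533 rel 57.4 r 0.0889 n 67
t 6.583 rel 64.0 r 0.0880 n 64
t 6.633 rel 70.3 r 0.0874 n 72
t 6.683 rel 76.7 r 0.0871 n 65
t 6.733 rel 82.9 r 0.0878 n 64
t 6.783 rel 89.3 r 0.0876 n 66
t 6.833 rel 95.5 r 0.0876 n 65
w 2.2257806432412086
6.8833 [0.49589518 0.12726817 0.04528526] [-1.79999364e+02 -5.01234863e-04  1.60700974e+02] [ 0.46814961  1.18180223 -0.19654651]
```

move_arm([
  {"hand":0,"tx":0,"ty":0,"tz":1,"ax":0,"ay":0,"az":0},
  {"hand":0,"tx":0,"ty":0,"tz":1,"ax":0,"ay":0,"az":0},
  {"hand":0,"tx":0,"ty":0,"tz":1,"ax":0,"ay":0,"az":0},
  {"hand":0,"tx":0,"ty":0,"tz":1,"ax":0,"ay":0,"az":0},
  {"hand":0,"tx":0,"ty":0,"tz":1,"ax":0,"ay":0,"az":0},
  {"hand":0,"tx":0,"ty":0,"tz":1,"ax":0,"ay":0,"az":0},
  {"hand":0,"tx":0,"ty":0,"tz":1,"ax":0,"ay":0,"az":0},
  {"hand":0,"tx":0,"ty":0,"tz":1,"ax":0,"ay":0,"az":0},
  {"hand":0,"tx":0,"ty":0,"tz":1,"ax":0,"ay":0,"az":0},
  {"hand":0,"tx":0,"ty":0,"tz":1,"ax":0,"ay":0,"az":0},
  {"hand":0,"tx":0,"ty":0,"tz":1,"ax":0,"ay":0,"az":0},
  {"hand":0,"tx":0,"ty":0,"tz":1,"ax":0,"ay":0,"az":0},
  {"hand":0,"tx":0,"ty":0,"tz":1,"ax":0,"ay":0,"az":0},
  {"hand":0,"tx":0,"ty":0,"tz":1,"ax":0,"ay":0,"az":0},
  {"hand":0,"tx":0,"ty":0,"tz":1,"ax":0,"ay":0,"az":0},
  {"hand":0,"tx":0,"ty":0,"tz":1,"ax":0,"ay":0,"az":0},
  {"hand":0,"tx":0,"ty":0,"tz":1,"ax":0,"ay":0,"az":0},
  {"hand":0,"tx":0,"ty":0,"tz":1,"ax":0,"ay":0,"az":0},
  {"hand":0,"tx":0,"ty":0,"tz":1,"ax":0,"ay":0,"az":0},
  {"hand":0,"tx":0,"ty":0,"tz":1,"ax":0,"ay":0,"az":0},
])

```text
t: 8.55
eef_pos: [0.4959, 0.1273, 0.0443]
eef_rot: [-180.0, -0.0, 160.7]
ft_force: [-0.5, 0.6, 0.1]
width: 0.002
grip_force: 0.0
```

Run:
```python
from h import *
track(16)
s=sense();print(s["t"],s["eef_pos"],s["eef_rot"],s["ft_force"])
```

```text
t 8.550 none
t 8.600 rel 311.2 r 0.0797 n 27
t 8.650 rel 311.5 r 0.0846 n 59
t 8.700 rel 315.2 r 0.0856 n 67
t 8.750 rel 320.9 r 0.0853 n 67
t 8.800 rel 325.8 r 0.0857 n 62
t 8.850 rel 332.5 r 0.0850 n 62
t 8.900 rel 338.2 r 0.0847 n 60
t 8.950 rel 343.6 r 0.0850 n 63
t 9.000 rel 348.8 r 0.0853 n 66
t 9.050 rel 354.3 r 0.0853 n 63
t 9.100 rel 358.4 r 0.0856 n 70
t 9.150 rel 3.3 r 0.0859 n 68
t 9.200 rel 8.3 r 0.0861 n 73
t 9.250 rel 13.3 r 0.0867 n 70
t 9.300 rel 17.9 r 0.0864 n 72
w 1.7757860913111545
9.35 [0.49587454 0.12725527 0.04429711] [-1.79999651e+02 -1.68106323e-03  1.60699315e+02] [-0.38514635 -0.19862124 -0.18890609]
```

move_arm([
  {"hand":0,"tx":0,"ty":0,"tz":1,"ax":0,"ay":0,"az":0},
  {"hand":0,"tx":0,"ty":0,"tz":1,"ax":0,"ay":0,"az":0},
  {"hand":0,"tx":0,"ty":0,"tz":1,"ax":0,"ay":0,"az":0},
  {"hand":0,"tx":0,"ty":0,"tz":1,"ax":0,"ay":0,"az":0},
  {"hand":0,"tx":0,"ty":0,"tz":1,"ax":0,"ay":0,"az":0},
  {"hand":0,"tx":0,"ty":0,"tz":1,"ax":0,"ay":0,"az":0},
  {"hand":0,"tx":0,"ty":0,"tz":1,"ax":0,"ay":0,"az":0},
  {"hand":0,"tx":0,"ty":0,"tz":1,"ax":0,"ay":0,"az":0},
  {"hand":0,"tx":0,"ty":0,"tz":1,"ax":0,"ay":0,"az":0},
  {"hand":0,"tx":0,"ty":0,"tz":1,"ax":0,"ay":0,"az":0},
  {"hand":0,"tx":0,"ty":0,"tz":1,"ax":0,"ay":0,"az":0},
  {"hand":0,"tx":0,"ty":0,"tz":1,"ax":0,"ay":0,"az":0},
  {"hand":0,"tx":0,"ty":0,"tz":1,"ax":0,"ay":0,"az":0},
  {"hand":0,"tx":0,"ty":0,"tz":1,"ax":0,"ay":0,"az":0},
  {"hand":0,"tx":0,"ty":0,"tz":1,"ax":0,"ay":0,"az":0},
  {"hand":0,"tx":0,"ty":0,"tz":1,"ax":0,"ay":0,"az":0},
  {"hand":0,"tx":0,"ty":0,"tz":1,"ax":0,"ay":0,"az":0},
  {"hand":0,"tx":0,"ty":0,"tz":1,"ax":0,"ay":0,"az":0},
])

```text
t: 10.85
eef_pos: [0.4959, 0.1273, 0.0433]
eef_rot: [-180.0, -0.0, 160.7]
ft_force: [-0.8, 0.5, -0.2]
width: 0.001
grip_force: 0.0
```

Run:
```python
from h import *
track(4)
s=sense();print(s["t"],s["eef_pos"],s["ft_force"])
```

```text
t 10.850 rel 154.3 r 0.0847 n 60
t 10.900 rel 159.2 r 0.0851 n 61
t 10.950 rel 163.3 r 0.0851 n 59
t 11.000 rel 167.7 r 0.0851 n 63
w 1.5385540786296976
11.05 [0.49588146 0.12725003 0.04329348] [-0.68777632  0.30285407 -0.63950102]
```

move_arm([
  {"hand":0,"tx":0,"ty":0,"tz":0,"ax":0,"ay":0,"az":0},
  {"hand":0,"tx":0,"ty":0,"tz":0,"ax":0,"ay":0,"az":0},
  {"hand":0,"tx":0,"ty":0,"tz":0,"ax":0,"ay":0,"az":0},
  {"hand":0,"tx":0,"ty":0,"tz":0,"ax":0,"ay":0,"az":0},
  {"hand":0,"tx":0,"ty":0,"tz":0,"ax":0,"ay":0,"az":0},
  {"hand":0,"tx":0,"ty":0,"tz":0,"ax":0,"ay":0,"az":0},
  {"hand":0,"tx":0,"ty":0,"tz":0,"ax":0,"ay":0,"az":0},
  {"hand":0,"tx":0,"ty":0,"tz":0,"ax":0,"ay":0,"az":0},
  {"hand":0,"tx":0,"ty":0,"tz":0,"ax":0,"ay":0,"az":0},
  {"hand":0,"tx":0,"ty":0,"tz":0,"ax":0,"ay":0,"az":0},
  {"hand":0,"tx":0,"ty":0,"tz":0,"ax":0,"ay":0,"az":0},
  {"hand":0,"tx":0,"ty":0,"tz":0,"ax":0,"ay":0,"az":0},
  {"hand":0,"tx":0,"ty":0,"tz":0,"ax":0,"ay":0,"az":0},
  {"hand":0,"tx":0,"ty":0,"tz":0,"ax":0,"ay":0,"az":0},
  {"hand":0,"tx":0,"ty":0,"tz":0,"ax":0,"ay":0,"az":0},
  {"hand":0,"tx":0,"ty":0,"tz":0,"ax":0,"ay":0,"az":0},
  {"hand":0,"tx":0,"ty":0,"tz":0,"ax":0,"ay":0,"az":0},
  {"hand":0,"tx":0,"ty":0,"tz":0,"ax":0,"ay":0,"az":0},
  {"hand":0,"tx":0,"ty":0,"tz":0,"ax":0,"ay":0,"az":0},
])

```text
t: 12.63
eef_pos: [0.4959, 0.1273, 0.0433]
eef_rot: [180.0, -0.0, 160.7]
ft_force: [0.5, -0.1, 0.1]
width: -0.001
grip_force: 0.0
```

Run:
```python
from h import *
o=[]
for k in range(50):
    t=sense()["t"];M=redmask(imaging.grab_frame("scene"));m=np.zeros_like(M);m[165:262,185:305]=M[165:262,185:305]
    B=blobs(m,50)
    if not B: continue
    p=onplane("scene",B[0][1],.053)[:2]-C;a=(np.degrees(np.arctan2(p[1],p[0]))-HOME+180)%360-180
    o.append((t,a))
    q=np.array(o[-8:]);now=sense()["t"]
    if len(q)>=3:
        f=np.polyfit(q[:,0]-now,q[:,1],1)
        if -60<a<60 and f[1]>=-7.5: print("now",now,"pred",f[1],"w",f[0]);break
for x in o: print("%.3f %.1f"%x)
s=sense();print(s["t"],s["eef_pos"],s["ft_force"])
```

```text
now 13.6333 pred -5.695579024703374 w 67.00216368086492
12.983 -47.8
13.033 -46.0
13.083 -42.7
13.133 -39.3
13.183 -36.2
13.233 -32.7
13.283 -29.2
13.333 -25.8
13.383 -22.2
13.433 -18.9
13.483 -15.5
13.533 -12.5
13.583 -9.4
13.6333 [0.49588575 0.12726643 0.04328738] [ 0.20969641  0.28365229 -0.37875354]
```

move_arm([
  {"hand":0,"tx":0,"ty":0,"tz":6,"ax":0,"ay":0,"az":0},
  {"hand":0,"tx":0,"ty":0,"tz":6,"ax":0,"ay":0,"az":0},
])

```text
t: 13.8
eef_pos: [0.497, 0.1282, 0.0399]
eef_rot: [179.9, 0.1, 160.7]
ft_force: [-10.8, 3.4, 41.2]
width: -0.002
grip_force: 20.5
```

Run:
```python
from h import *
s=sense();print(s["t"],s["eef_pos"],s["ft_force"])
track(4,"pics/s7.png")
s=sense();print(s["t"],s["eef_pos"],s["ft_force"])
```

```text
13.8 [0.49703398 0.1281999  0.03985025] [-10.75005332   3.44594666  41.20008105]
t 13.800 rel 354.7 r 0.0852 n 65
t 13.850 rel 355.3 r 0.0852 n 68
t 13.900 rel 355.5 r 0.0855 n 67
t 13.950 rel 355.5 r 0.0855 n 67
w 0.08742766046634093
14.0 [0.4969366  0.12804155 0.03984417] [-10.88377095   4.24588048  40.2145265 ]
```

move_arm([
  {"hand":0,"tx":0,"ty":0,"tz":-4,"ax":0,"ay":0,"az":0},
  {"hand":0,"tx":0,"ty":0,"tz":-15,"ax":0,"ay":0,"az":0},
  {"hand":0,"tx":0,"ty":0,"tz":-40,"ax":0,"ay":0,"az":0},
  {"hand":0,"tx":0,"ty":0,"tz":-70,"ax":0,"ay":0,"az":0},
  {"hand":0,"tx":0,"ty":0,"tz":-100,"ax":0,"ay":0,"az":0},
  {"hand":0,"tx":0,"ty":0,"tz":-120,"ax":0,"ay":0,"az":0},
  {"hand":0,"tx":0,"ty":0,"tz":-120,"ax":0,"ay":0,"az":0},
  {"hand":0,"tx":0,"ty":0,"tz":-120,"ax":0,"ay":0,"az":0},
])

```text
t: 14.67
eef_pos: [0.4962, 0.1273, 0.1582]
eef_rot: [179.9, 0.1, 160.7]
ft_force: [0.0, 1.0, -0.6]
width: -0.001
grip_force: 0.0
```

Run:
```python
from h import *
track(10,"pics/s8.png")
s=sense();print(s["t"],s["eef_pos"],s["ft_force"])
cv2.imwrite("pics/c8.png",cv2.resize(cv2.imread("pics/s8.png")[120:300,160:360],(660,594)))
```

```text
t 14.667 rel 2.1 r 0.0862 n 59
t 14.717 rel 2.9 r 0.0863 n 59
t 14.767 rel 3.3 r 0.0863 n 57
t 14.817 rel 3.8 r 0.0862 n 58
t 14.867 rel 3.6 r 0.0861 n 60
t 14.917 rel 4.1 r 0.0862 n 60
t 14.967 rel 5.1 r 0.0868 n 60
t 15.017 rel 5.1 r 0.0864 n 60
t 15.067 rel 5.5 r 0.0863 n 59
t 15.117 rel 6.0 r 0.0864 n 59
w 0.14044969039775787
15.1667 [0.49579135 0.12724895 0.15699511] [-0.47355024 -0.75605731  0.10165   ]
```

View pics/c8.png

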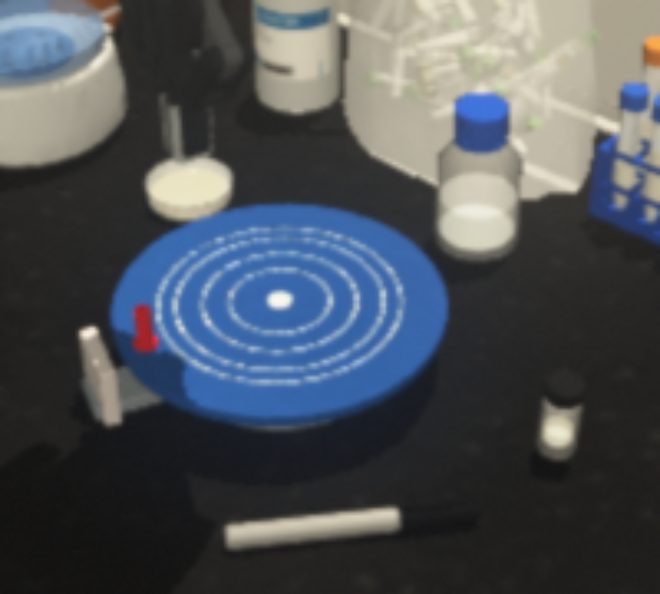

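The disc stopped at about -4.5°. As I lifted, the arm's deflection from the too-firm press sprang back and gave the disc a slow creep of about 0.13 rad/s. It's still at the block, so I'll catch it straight away with a light press and release it slowly.

move_arm([
  {"hand":0,"tx":0,"ty":0,"tz":41,"ax":0,"ay":0,"az":0},
  {"hand":0,"tx":0,"ty":0,"tz":82,"ax":0,"ay":0,"az":0},
  {"hand":0,"tx":0,"ty":0,"tz":108,"ax":0,"ay":0,"az":0},
  {"hand":0,"tx":0,"ty":0,"tz":116,"ax":0,"ay":0,"az":0},
  {"hand":0,"tx":0,"ty":0,"tz":117.8,"ax":0,"ay":0,"az":0},
  {"hand":0,"tx":0,"ty":0,"tz":117.8,"ax":0,"ay":0,"az":0},
])

```text
t: 15.67
eef_pos: [0.4958, 0.1277, 0.0401]
eef_rot: [180.0, -0.0, 160.7]
ft_force: [-0.2, -1.2, 0.2]
width: 0.003
grip_force: 0.0
```

Run:
```python
from h import *
s=sense();print(s["t"],s["eef_pos"],s["ft_force"])
track(5,"pics/s9.png")
s=sense();print(s["t"],s["eef_pos"],s["eef_rot"],s["ft_force"])
```

```text
15.6667 [0.49584628 0.12767246 0.04014414] [-0.24854925 -1.20090098  0.21806119]
t 15.667 rel 6.2 r 0.0863 n 71
t 15.717 rel 6.2 r 0.0863 n 72
t 15.767 rel 6.2 r 0.0863 n 72
t 15.817 rel 6.3 r 0.0862 n 71
t 15.867 rel 6.4 r 0.0863 n 71
w 0.018854889341769494
15.9167 [0.49624627 0.12733263 0.04003918] [1.79976748e+02 3.52143106e-02 1.60698992e+02] [-1.3383978  -0.0392653   5.46215535]
```

move_arm([
  {"hand":0,"tx":0,"ty":0,"tz":0,"ax":0,"ay":0,"az":0},
  {"hand":0,"tx":0,"ty":0,"tz":-0.05,"ax":0,"ay":0,"az":0},
  {"hand":0,"tx":0,"ty":0,"tz":-0.1,"ax":0,"ay":0,"az":0},
  {"hand":0,"tx":0,"ty":0,"tz":-0.15,"ax":0,"ay":0,"az":0},
  {"hand":0,"tx":0,"ty":0,"tz":-0.2,"ax":0,"ay":0,"az":0},
  {"hand":0,"tx":0,"ty":0,"tz":-0.25,"ax":0,"ay":0,"az":0},
  {"hand":0,"tx":0,"ty":0,"tz":-0.3,"ax":0,"ay":0,"az":0},
  {"hand":0,"tx":0,"ty":0,"tz":-0.35,"ax":0,"ay":0,"az":0},
  {"hand":0,"tx":0,"ty":0,"tz":-0.4,"ax":0,"ay":0,"az":0},
  {"hand":0,"tx":0,"ty":0,"tz":-0.45,"ax":0,"ay":0,"az":0},
  {"hand":0,"tx":0,"ty":0,"tz":-0.5,"ax":0,"ay":0,"az":0},
  {"hand":0,"tx":0,"ty":0,"tz":-0.55,"ax":0,"ay":0,"az":0},
  {"hand":0,"tx":0,"ty":0,"tz":-0.6,"ax":0,"ay":0,"az":0},
  {"hand":0,"tx":0,"ty":0,"tz":-0.65,"ax":0,"ay":0,"az":0},
  {"hand":0,"tx":0,"ty":0,"tz":-0.7,"ax":0,"ay":0,"az":0},
  {"hand":0,"tx":0,"ty":0,"tz":-0.75,"ax":0,"ay":0,"az":0},
  {"hand":0,"tx":0,"ty":0,"tz":-0.8,"ax":0,"ay":0,"az":0},
  {"hand":0,"tx":0,"ty":0,"tz":-1.2,"ax":0,"ay":0,"az":0},
  {"hand":0,"tx":0,"ty":0,"tz":-3,"ax":0,"ay":0,"az":0},
  {"hand":0,"tx":0,"ty":0,"tz":-15,"ax":0,"ay":0,"az":0},
])

```text
t: 17.58
eef_pos: [0.4945, 0.1271, 0.0532]
eef_rot: [-179.9, -0.2, 160.7]
ft_force: [-0.1, -0.2, -0.4]
width: 0.0
grip_force: 0.0
```

move_arm([
  {"hand":0,"tx":0,"ty":0,"tz":-25,"ax":0,"ay":0,"az":0},
  {"hand":0,"tx":0,"ty":0,"tz":-50,"ax":0,"ay":0,"az":0},
  {"hand":0,"tx":0,"ty":0,"tz":-75,"ax":0,"ay":0,"az":0},
  {"hand":0,"tx":0,"ty":0,"tz":-80,"ax":0,"ay":0,"az":0},
  {"hand":0,"tx":0,"ty":0,"tz":-80,"ax":0,"ay":0,"az":0},
])

```text
t: 18.0
eef_pos: [0.4966, 0.1274, 0.136]
eef_rot: [179.9, 0.1, 160.7]
ft_force: [-0.0, 0.8, 0.2]
width: 0.003
grip_force: 0.0
```

Run:
```python
from h import *
track(10)
s=sense();print(s["t"],s["eef_pos"],s["ft_force"])
```

```text
t 18.000 rel 7.6 r 0.0867 n 61
t 18.050 rel 7.6 r 0.0867 n 61
t 18.100 rel 7.6 r 0.0867 n 61
t 18.150 rel 7.6 r 0.0867 n 61
t 18.200 rel 7.6 r 0.0867 n 61
t 18.250 rel 7.6 r 0.0867 n 61
t 18.300 rel 7.9 r 0.0866 n 62
t 18.350 rel 7.6 r 0.0867 n 61
t 18.400 rel 7.6 r 0.0867 n 61
t 18.450 rel 7.6 r 0.0867 n 61
w 0.0015071171660282737
18.5 [0.49573999 0.12724206 0.13408389] [ 0.24807102  0.47407184 -0.19231786]
```

The disc is at rest with the peg in front of the block, about 7° past its centre, and the hand is clear. I'm handing in.

```bash
python3 -c "
from rig import arm
print(arm.close_job())"
```

```text
the job is handed in; nothing more can be done
None
```

The job is handed in, but the braking took two touches instead of one: I flicked the disc to about 3 rad/s anticlockwise, let the peg pass the block three times and braked it on the fourth, but that press was too firm (about 41 N) and lifting off set the disc creeping, so I caught it with a second light press (about 5 N); the disc is now at rest with the peg in front of the block, about 7° past centre, and the hand is clear.

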